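# Check a clamp cap on the thread gauge and sort it

## Robot

A 6-joint arm with a two-finger parallel gripper is mounted at the origin on the work surface. World frame = base frame: x ahead of the robot, y to its left, z up, the work surface at z = 0. Lengths are in mm, angles in rad, forces in N, time in s.
With the tool pointing down it reaches from about 375 to 750 mm from the base axis. Payload 9 kg.
Tool frame: the origin (TCP) lies midway between the tips of the shut fingers; the grasp point (between the pads) lies 19 mm behind it; z points along the fingers, y is the direction in which the jaws open and shut (so a half turn about z gives the same grasp; the last joint's range is limited). The gripper opens to 85 mm and grips with 20 to 120 N. Pads are 22 mm wide; open, the fingers measure 114 mm over their backs; the gripper's body (76 mm by 85 mm) begins 54 mm behind the grasp point. The pads swing forward as they close: fully open they stand 13 mm farther back than shut.
Start: joints at [0.926, 0.104, 0.097, 1.564, 0, 1.353], TCP at [248.384, 546.207, 231.331] pointing down, gripper open.
Joint ranges: [-2.99, 2.99], [-0.84, 1.86], [-1.1, 1.16], [-1.84, 2.11], [-1.51, 1.56], [-3.14, 3.14]. Speed limits (rad/s): [2.22, 2.22, 2.57, 3.14, 3.14, 3.14].

## Interface

Orientations are given as a rotation vector (axis times angle).
In Python, from cell import bot gives the robot as it stands.
- The arm moves only by the tool step_arm, never from a script. Its argument "rows" is one flat list of numbers, 5 for each row, row after row: the opening, from -1 (shut) to 1 (fully open), then the shift along the tool's x, y, z in cm, then the turn about the tool's z in rad. In form: [gripper, tx, ty, tz, turn, gripper, tx, ty, tz, turn, ...]. A call has 1 to 12 rows; each row shifts and turns the commanded pose from where the row before left it, along the tool's axes as they then stand; what a row does not reach is not made up. A row lasts 1/8 s, in which the tool goes at most 62.5 mm and 10.7 degrees, less where a joint would pass 70% of its speed; a pose out of reach is approached as far as the arm can. A call is refused whole if a number of a shift passes 6.25 or a number of a turn 0.188, either way. A call with a gripper value outside its range is refused whole. The fingers move at their own pace and stop on an object; "force" is the grip in N (left out, the last holds). Time passes only in rows, so rows that do not move let the fingers close. It gives the time, the measured TCP pose, the force and the opening at its end, in the units of the state.
- bot.read_state(): the state, without advancing time (a new reading comes with each control period).
- bot.read_camera(name): name is "scene" or "top" or "wrist"; returns a dict with "pixels" (400x640x3 uint8, blue, green, red), "range_z" (400x640 float32, mm along the optical axis (not along the pixel's ray), 0 where there is no reading), "fx", "fy", "cx", "cy" (pixels), "R" (3x3) and "t" (3): a world point X has camera coordinates R X + t; the wrist camera has in their place "hand_eye" (4x4, takes a point from camera to tool coordinates, whose origin is the TCP and whose axes are the flange's). Camera axes: x right, y down, z forward; pixel columns grow to the right and rows downward; lengths in mm; the calibration is good to about 2 mm. The wrist camera is an equidistant fisheye: a pixel r from the principal point sees the ray r / f radians off the axis. A picture is of the moment at which its call begins: read the wrist's pose just before it.
- bot.finish_job(): hands the job in, once; it reports no verdict.
The state is a dict: "time": time; "q": joint angles; "qd": joint speeds; "joint_torque": joint torques, N m; "position": TCP position; "ee_rot": TCP orientation; "force": force on the tool from outside, world axes, zero at the start; "torque": the same for the moment, N m; "opening": finger opening in mm.
Only numpy, scipy, OpenCV 4.12 (cv2) and the standard library are available. Lean on these libraries where they do the work, as an engineer would, in place of code of your own. Each camera call takes 0.05 s, during which the arm holds its last target.

## Task

One clamp cap stands at the fence end of the wooden queue board: screw it clockwise onto the steel thread gauge, without forcing it, until its rim is fully home on the seat or it stops short. Then unscrew it and set it down upright, not dropped, over the peg in the rectangular wooden tray if it went fully home, or over the peg in the round steel tin if it did not. Leave the other cap waiting on the board and everything else where it is.

Things in the scene. Friction and masses are not known exactly. Their poses are not given: they have to be found in the camera images.
- cap_a: plain aluminium clamp cap standing rim down, 120 g: round shell 50 mm across, 37 high, open below, with a bar grip on top. Origin at the rim's centre (underside), z up, x along the bar. Two thread lugs inside, under the bar's two ends, so half a turn changes nothing. The two caps look alike outside; either may be sound or clogged inside, only the gauge shows which.
- cap_b: the other cap, same description as cap_a.
- cap_a_grip (a point): centre of the cap_a's bar grip, 50 mm above its rim, on its axis. The bar is 48 mm long (x), 14 thick (y) and spans 37 to 63 mm above the rim; take it from above across its thickness.
- cap_b_grip (a point): centre of the cap_b's bar grip, 50 mm above its rim, on its axis. The bar is 48 mm long (x), 14 thick (y) and spans 37 to 63 mm above the rim; take it from above across its thickness.
- gauge: steel thread gauge fixed to the table: dark base plate 96 (x) x 72 (y) x 18 mm, on it a round seat 54 mm across, its top 30 mm above the table, and on that an upright threaded post. Origin at the underside's centre, z up, x along the plate's long side. Right-hand thread: clockwise seen from above screws down, 28 mm a turn (4.5 mm a radian). It does not slip back when let go.
- gauge_seat (a point): centre of the seat's top, 30 mm above the table, on the post's axis, axes as gauge. A sound cap is home, rim on the seat, with its bar about 1.1 rad clockwise of the x axis (seen from above); a clogged one stops on the post's top, rim 3.5 mm above the seat, at about 0.3 rad clockwise. In both cases up to 0.35 rad more is thread play, then it jams.
- gauge_start (a point): point on the post's axis at the thread starts, 18.7 mm above the seat; two starts, on the +x and -x sides. Lowered with its bar 0.55 rad counter-clockwise of the gauge's x axis, a cap lands on the thread with its rim about 7.4 mm above the seat, ready to turn clockwise; turned back to there it lifts straight off. From 0.4 rad counter-clockwise to the x axis it strikes the starts.
- gauge_tip: the gauge post's end: a cone 6 mm high from 24 down to 15 mm across; origin at its underside's centre, 22 mm above the seat, on the post's axis (the post is 28 mm tall in all, 37 mm across its ridges). The caps' bore is 40 mm: about 1.5 mm play all round. A clogged cap comes to rest on its flat top. More than 30 N between cap and gauge counts as forcing.
- queue: wooden queue board lying on the table, fixed, 90 (x) x 220 (y) x 12 mm, with a fence across its +y end, 12 mm thick, rising 22 mm above the board. Origin at the underside's centre, z up.
- queue_next (a point): spot on the board's top by the fence, its centre 43 mm from the fence: the cap standing there is the one to check.
- queue_wait (a point): spot on the board's top away from the fence: the cap standing there is to be left waiting.
- tray: rectangular wooden open tray for sound caps, fixed, 130 (x) x 150 (y) mm outside, 25 mm high, walls and floor 6 mm thick, with one upright peg in its middle. Origin at the underside's centre, z up.
- tray_floor (a point): centre of the tray's inner floor, 6 mm above the table, on the axis of its peg: 20 mm thick, 29 mm tall. A cap set down over it has 3.5 mm play each way; a sound cap's rim reaches the floor.
- tin: round shallow steel tin for clogged caps, fixed, 148 mm across, 22 mm high, floor 5 mm thick, with one upright peg in its middle. Origin at the underside's centre, z up.
- tin_floor (a point): centre of the tin's inner floor, 5 mm above the table, on the axis of its peg: 20 mm thick, 29 mm tall, 3.5 mm play. A clogged cap rests on the peg's flat top with its rim 4.5 mm above the floor.
- block_gable: wooden model house with a pitched roof, 70 x 36 x 43 mm; a bystander; origin at its underside's centre or near it.
- block_hall: flat white model block, 50 x 90 x 22 mm; a bystander; origin at its underside's centre or near it.
- block_tower: upright square wooden model tower, 30 x 30 x 55 mm; a bystander; origin at its underside's centre or near it.
- glue: small white glue bottle, 40 x 40 x 85 mm; a bystander; origin at its underside's centre or near it.
- driver: screwdriver lying flat, about 170 x 25 x 25 mm; a bystander; origin at its underside's centre or near it.
- eraser: dark eraser, 50 x 22 x 13 mm; a bystander; origin at its underside's centre or near it.
There are look-alikes about, which are no part of the job. What is shaped like the cap_b but orange or pink is not meant. What is shaped like the tin but pink is not meant.

How it is judged:
By the outcome, as a careful person would: the job done as asked, in the order asked, and still so for the second after the job is handed in, with the robot touching nothing.
It also fails if it takes over 61 s, if anything falls off the work surface, if the arm or the gripper's body presses on something with over 40 N, if the wrist force passes 120 N, or if a joint passes its speed limit or range.

## Working session

There is one attempt and no reset: what is moved stays moved. The work goes in short steps, Python scripts to look and compute and a tool call to move; the robot and the scene stay as the last step left them, time stands still between calls to the robot, and variables do not carry over. Pictures are saved under pics/ and viewed, and the job is handed in when it is done.

Besides the shell and the picture viewer there is one more tool, called as name(argument=value, ...), one argument or row to a line, values as JSON. step_arm: Moves the arm, as the interface text tells. Its arguments: {"type":"object","properties":{"rows":{"type":"array","items":{"type":"number"}},"force":{"type":"number"}},"required":["rows"]}

```bash
mkdir -p pics; ls
cat > h.py <<'E'
import numpy as np, cv2
from cell import bot
def cap(name,save=None):
    s=bot.read_state(); c=bot.read_camera(name)
    if save: cv2.imwrite('pics/'+save+'.png',c['pixels'])
    np.savez('pics/'+(save or name)+'.npz',**{k:v for k,v in c.items()},pos=s['position'],rot=s['ee_rot'])
    return c,s
def load(n): return dict(np.load('pics/'+n+'.npz'))
def px2w(c,u,v,z=None):
    "world point from depth, or by intersecting the height z"
    R,t=c['R'],c['t']
    ray=np.array([(u-c['cx'])/c['fx'],(v-c['cy'])/c['fy'],1.0])
    if z is None:
        d=np.median(c['range_z'][int(v)-1:int(v)+2,int(u)-1:int(u)+2]); return R.T@(ray*d-t)
    o=-R.T@t; d=R.T@ray; return o+d*(z-o[2])/d[2]
E
python3 - <<'E'
from h import *
print(bot.read_state())
for n in('scene','top','wrist'):
    c,s=cap(n,n+'0'); print(n,c['fx'],c['cx'],c.get('R'),c.get('t'),c.get('hand_eye'))
E
```

```text
pics
{'time': 0.0, 'q': array([ 9.26311253e-01,  1.04688067e-01,  9.64303217e-02,  1.56392781e+00,
       -5.32513585e-06,  1.35309899e+00]), 'qd': array([ 0.00041265,  0.00053353,  0.00029626, -0.00124198,  0.00071016,
        0.00048075]), 'joint_torque': array([ 4.33811319e-04, -5.56928587e+01,  5.03655410e+01,  1.69089425e-02,
       -3.19775882e-04, -2.34694858e-05]), 'position': array([248.13943965, 545.889656  , 230.50748894]), 'ee_rot': array([-6.65198161e-01, -3.06977119e+00,  1.98567078e-03]), 'force': array([ 0.23439688, -0.19757299,  0.00917572]), 'torque': array([-0.06459989, -0.00313488,  0.02017666]), 'opening': 85.56728340964617}
scene 371.64872305461705 326.023990017766 [[-0.4756341   0.87956161  0.0119825 ]
 [ 0.66908918  0.37059443 -0.64418897]
 [-0.57104454 -0.29838088 -0.76477251]] [ 230.70432826 -276.33708987 1328.1999418 ] None
top 395.6931691333058 324.8519734361509 [[ 0.00103821 -0.99995293  0.00964629]
 [-0.99140873 -0.00229094 -0.13078026]
 [ 0.1307962  -0.00942764 -0.99136445]] [ -16.62358584  491.65610625 1209.87991881] None
wrist 309.70691628693146 324.75164877208897 None None [[ 4.76306002e-04 -9.47279489e-01 -3.20408088e-01  8.06794064e+01]
 [ 9.99997820e-01 -2.00249196e-04  2.07858960e-03  9.90771177e-01]
 [-2.03316676e-03 -3.20408380e-01  9.47277328e-01 -1.43326154e+02]
 [ 0.00000000e+00  0.00000000e+00  0.00000000e+00  1.00000000e+00]]
```

View pics/top0.png

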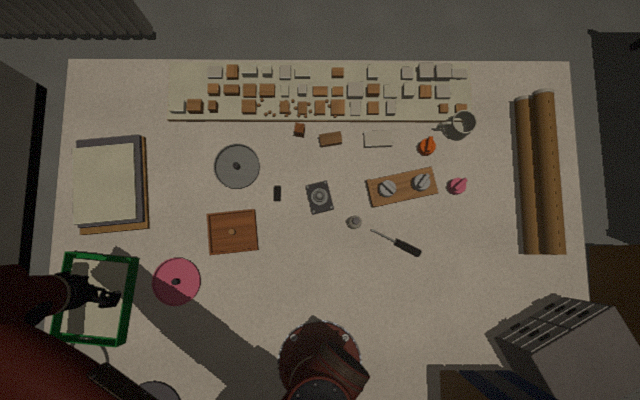

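View pics/scene0.png

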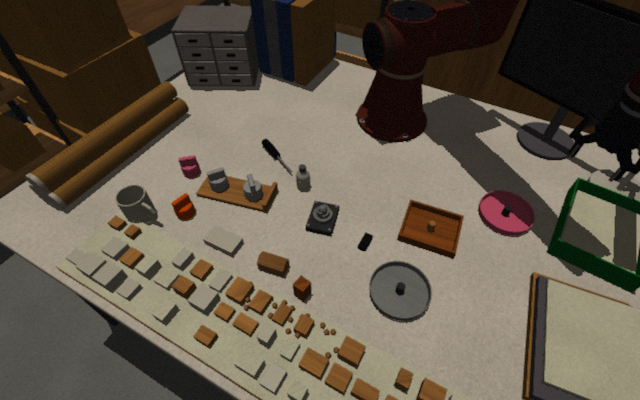

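View pics/wrist0.png

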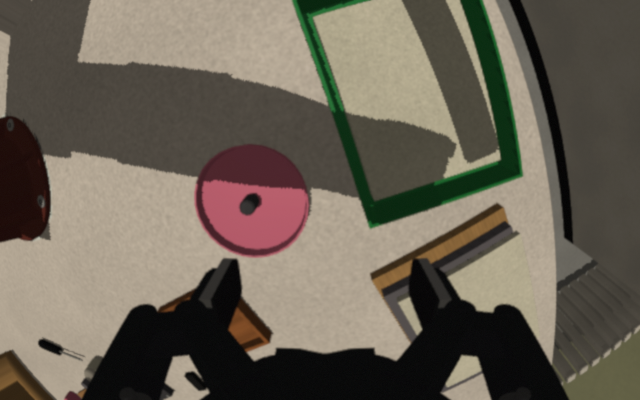

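The top view shows the board at about (402,187) with two grey caps, near (388,188) and (422,182). It also shows the gauge (319,196), tray (233,231) and grey tin (237,166). The orange (428,146) and pink (458,186) caps and the pink tin (177,281) are look-alikes. I'll enlarge these.

Run:
```python
from h import *
im=cv2.imread('pics/top0.png'); 
cv2.imwrite('pics/c1.png',cv2.resize(im[150:220,355:455],None,fx=8,fy=8,interpolation=cv2.INTER_CUBIC))
cv2.imwrite('pics/c2.png',cv2.resize(im[165:225,290:370],None,fx=10,fy=10,interpolation=cv2.INTER_CUBIC))
cv2.imwrite('pics/c3.png',cv2.resize(im[135:265,200:300],None,fx=4.5,fy=4.5,interpolation=cv2.INTER_CUBIC))
im=cv2.imread('pics/scene0.png'); cv2.imwrite('pics/c4.png',cv2.resize(im[150:250,160:350],None,fx=4.2,fy=4.2,interpolation=cv2.INTER_CUBIC))
```

```text
(no output)
```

View pics/c1.png

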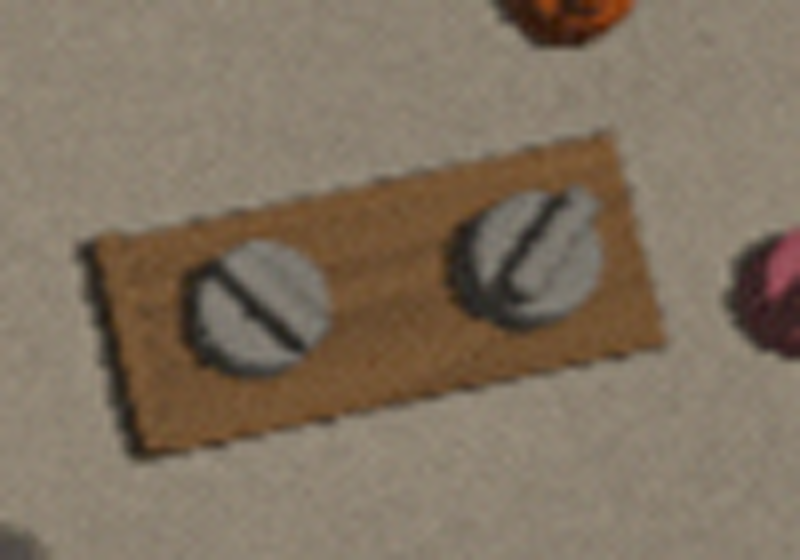

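View pics/c2.png

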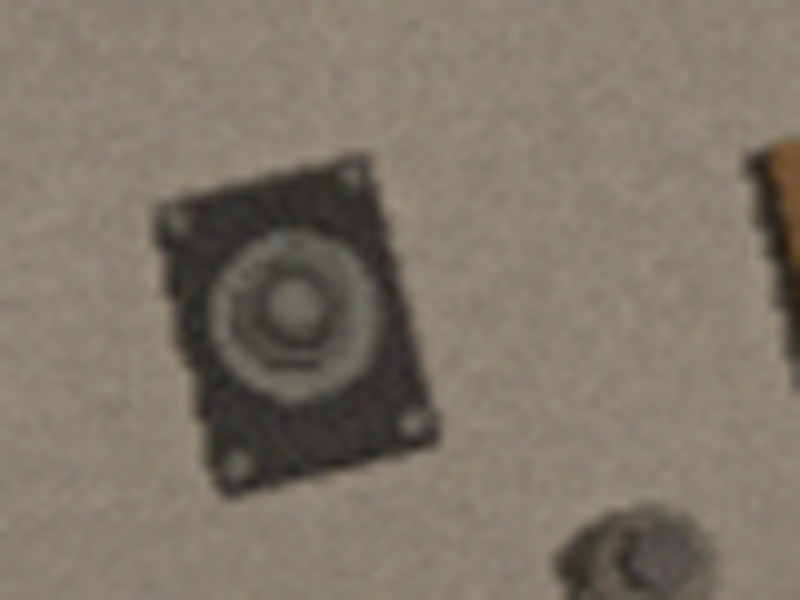

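View pics/c3.png

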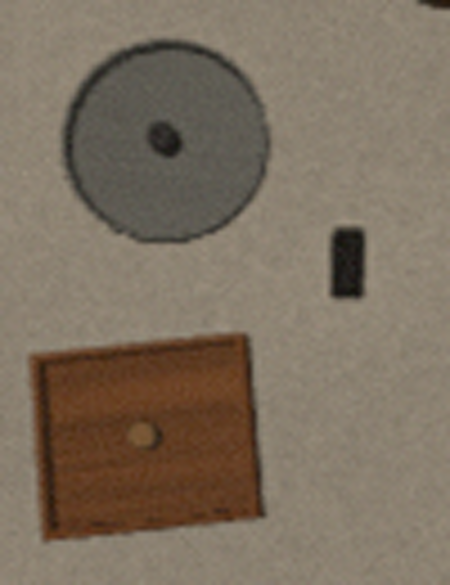

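View pics/c4.png

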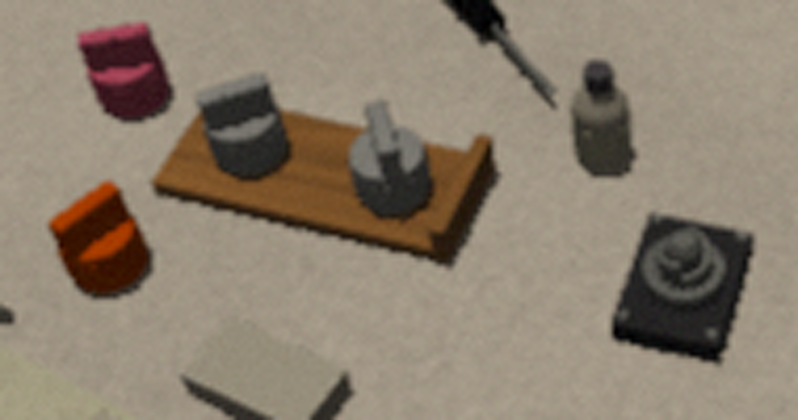

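Fence end: the scene crop shows the fence at the board's right end, toward the gauge. That is the left end in the top view. So the cap meant is top (387,188), and the one at (422,182) waits. The orange and pink caps are excluded by colour. Next I'll measure.

Run:
```python
from h import *
np.set_printoptions(precision=1,suppress=True)
for n in('top0','scene0'):
    c=load(n); H,W=c['range_z'].shape
    v,u=np.mgrid[:H,:W]; d=c['range_z']
    P=np.stack([(u-c['cx'])/c['fx']*d,(v-c['cy'])/c['fy']*d,d],-1)
    X=(P-c['t'])@c['R']; X[d==0]=np.nan
    np.save('pics/'+n+'_X.npy',X)
c=load('top0'); X=np.load('pics/top0_X.npy')
def z(u,v): print((u,v),X[v,u])
for p in [(388,188),(422,182),(319,196),(237,166),(233,231),(340,230),(354,222),(300,130),(330,139),(378,139),(277,193)]: z(*p)
# gauge from corners of the plate at z=18
g=[px2w(c,290+a/10-.45,165+b/10-.45,18) for a,b in[(158,205),(368,152),(437,440),(225,494)]]
g=np.array(g);print(g,g.mean(0)); 
for i in range(4): print(np.linalg.norm(g[i]-g[(i+1)%4]),np.arctan2(*(g[i]-g[(i+1)%4])[[1,0]]))
print('seat',px2w(c,290+295/10-.45,165+316/10-.45,30),'tip',px2w(c,290+298/10-.45,165+303/10-.45,58))
# board
b=np.array([px2w(c,355+a/8-.44,150+bb/8-.44,12) for a,bb in[(100,235),(612,132),(664,347),(145,452)]])
print(b,b.mean(0))
for i in range(4): print(np.linalg.norm(b[i]-b[(i+1)%4]),np.arctan2(*(b[i]-b[(i+1)%4])[[1,0]]))
# tray, tin pegs
k=4.5
t=np.array([px2w(c,200+a/k-.39,135+bb/k-.39,25) for a,bb in[(31,353),(246,335),(265,517),(45,540)]])
print('tray',t.mean(0),[np.linalg.norm(t[i]-t[(i+1)%4]) for i in range(4)])
print('traypeg',px2w(c,200+142/k-.39,135+433/k-.39,35))
print('tinrim',px2w(c,200+167/k-.39,135+141/k-.39,22),'tinpeg top',px2w(c,200+163/k-.39,135+137/k-.39,34))
# caps
for (a,bb) in[(262,308),(537,257)]: print('cap top',px2w(c,355+a/8-.44,150+bb/8-.44,49))
```

```text
(388, 188) [ 528.9 -208.2   73.6]
(422, 182) [ 547.6 -312.5   74.6]
(319, 196) [506.    2.5  58.1]
(237, 166) [605.1 262.7  33. ]
(233, 231) [399.2 268.6  34.6]
(340, 230) [405.  -64.6  -1.2]
(354, 222) [ 423.6 -102.2   87.8]
(300, 130) [718.5  63.4  49.5]
(330, 139) [693.3 -32.   36.5]
(378, 139) [ 699.  -188.1   19.5]
(277, 193) [522.2 137.1  11.4]
[[547.1  46.4  18. ]
 [564.4 -20.7  18. ]
 [471.7 -42.6  18. ]
 [454.4  24.5  18. ]] [509.4   1.9  18. ]
69.25051807776147 1.824526528369867
95.24511744665217 0.23224111729210972
69.28604609219369 -1.318019468726064
95.17984919003928 -2.9097393037932187
seat [509.6   2.5  30. ] tip [509.6   1.4  58. ]
[[ 568.6 -151.8   12. ]
 [ 611.6 -359.8   12. ]
 [ 523.6 -377.7   12. ]
 [ 480.7 -168.6   12. ]] [ 546.1 -264.5   12. ]
212.41708500882555 1.77451680751583
89.799557802631 0.20080046017892414
213.45981034973255 -1.3684894379943937
89.50693991328642 -2.952449528110201
tray [398.5 273.   25. ] [np.float64(149.8893364307602), np.float64(127.30004156459901), np.float64(151.54203040855919), np.float64(130.04580977070518)]
traypeg [399.7 274.2  35. ]
tinrim [607.7 266.   22. ] tinpeg top [607.9 266.3  34. ]
cap top [ 532.8 -210.2   49. ]
cap top [ 553.3 -318.2   49. ]
```

```bash
cat >> h.py <<'E'
from scipy.spatial.transform import Rotation as Ro
def pose():
    s=bot.read_state(); M=Ro.from_rotvec(s['ee_rot']).as_matrix(); return s,M
def yaw(M): return np.arctan2(M[1,1],M[0,1])
def need(x,y,z,yw=None):
    s,M=pose(); d=M.T@(np.array([x,y,z])-s['position'])/10
    print('t',round(s['time'],2),'pos',np.round(s['position'],1),'yaw',round(yaw(M),3),'F',np.round(s['force'],1),'open',round(s['opening'],1),'tilt',np.round(M[:2,2],4))
    print('tool shift cm',np.round(d,2))
    if yw is not None: print('turn',round(-(yw-yaw(M)),3))
    # shift after turn
    if yw is not None:
        c=yw; T=np.array([[np.sin(c),np.cos(c),0],[-np.cos(c),np.sin(c),0],[0,0,-1]])
        print('shift after turn',np.round(T.T@(np.array([x,y,z])-s['position'])/10,2))
E
python3 - <<'E'
from h import *
need(533,-210,170,2.41)
for n in('top0','scene0'):
    c=load(n); print(n,-c['R'].T@c['t'])
X=np.load('pics/scene0_X.npy')
# bar direction from top and scene clouds around the cap (531,-209)
for n in('top0','scene0'):
    X=np.load('pics/%s_X.npy'%n).reshape(-1,3)
    m=(np.hypot(X[:,0]-532,X[:,1]+210)<40)&(X[:,2]>60)&(X[:,2]<90); Q=X[m]
    w,V=np.linalg.eigh(np.cov(Q[:,:2].T)); print(n,len(Q),Q.mean(0),np.sqrt(w),np.arctan2(V[1,1],V[0,1]))
E
```

```text
t 0.15 pos [248.2 546.  230.7] yaw 1.144 F [-0.6 -0.6 -0. ] open 85.4 tilt [-0.0006 -0.0008]
tool shift cm [-57.22 -57.02   6.12]
turn -1.266
shift after turn [-37.23 -71.7    6.07]
top0 [ 329.20171584   -4.09013649 1263.89120949]
scene0 [1053.08632658  295.79978465  834.99307534]
top0 82 [ 534.39492865 -209.29483853   72.11951331] [ 4.47321977 13.89627627] 0.8137779170210502
scene0 80 [ 538.56304941 -207.09221797   73.83470574] [ 4.04780728 15.16711154] 0.834968762869351
```

step_arm(
  rows=[1, -4.1, -4.1, 0, 0, 1, -4.1, -4.1, 0, 0, 1, -4.1, -4.1, 0, 0, 1, -4.1, -4.1, 0, 0, 1, -4.1, -4.1, 0, 0, 1, -4.1, -4.1, 0, 0, 1, -4.1, -4.1, 0, 0, 1, -4.1, -4.1, 0, 0, 1, -4.1, -4.1, 0, 0, 1, -4.1, -4.1, 0, 0, 1, -4.1, -4.1, 0, 0, 1, -4.1, -4.1, 0, 0],
  force=40,
)

```text
time: 1.65
position: [492.9, -107.3, 231.2]
ee_rot: [0.666, 3.07, 0.0]
force: [0.6, 0.4, 0.8]
opening: 85.5
```

step_arm(
  rows=[1, -4, -4, 0, 0, 1, -4, -3.8, 0, 0, 1, 0, 0, 1, -0.18, 1, 0, 0, 1, -0.18, 1, 0, 0, 1, -0.18, 1, 0, 0, 1, -0.18, 1, 0, 0, 1, -0.18, 1, 0, 0, 1, -0.18, 1, 0, 0, 0, -0.18, 1, 0, 0, 0, 0],
)

```text
time: 2.9
position: [532.9, -209.3, 170.9]
ee_rot: [1.269, -2.873, -0.001]
force: [0.6, -0.3, 0.3]
opening: 85.2
```

Run:
```python
from h import *
need(534,-209.5,150,2.40)
cap('wrist','w1'); cap('scene','s1')
```

```text
t 2.9 pos [ 532.9 -209.3  170.9] yaw 2.403 F [ 0.6 -0.3  0.3] open 85.2 tilt [-0.0005  0.0004]
tool shift cm [-0.06 -0.09  2.09]
turn 0.003
shift after turn [ 0.06 -0.09  2.09]
```

View pics/w1.png

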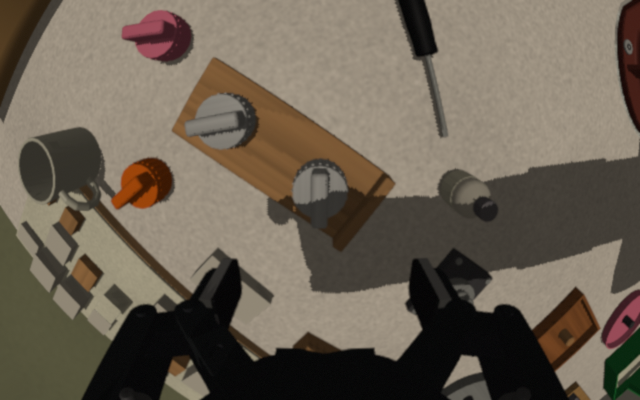

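The wrist view confirms the setup: the fence is at the lower right of the board (365,210). The cap beside it is at (320,188), with its bar along the image's vertical. I'll enlarge it to measure.

```bash
cat >> h.py <<'E'
def wpx(c,u,v,z):
    "wrist pixel -> world at height z; c holds pos, rot"
    x=(u-c['cx'])/c['fx']; y=(v-c['cy'])/c['fy']; r=np.hypot(x,y)
    ray=np.array([np.sin(r)*x/r,np.sin(r)*y/r,np.cos(r)]) if r>1e-9 else np.array([0,0,1.])
    M=Ro.from_rotvec(c['rot']).as_matrix(); H=c['hand_eye']
    o=M@H[:3,3]+c['pos']; d=M@H[:3,:3]@ray
    return o+d*(z-o[2])/d[2]
E
python3 - <<'E'
from h import *
im=cv2.imread('pics/w1.png'); cv2.imwrite('pics/c5.png',cv2.resize(im[145:245,270:370],None,fx=6,fy=6,interpolation=cv2.INTER_CUBIC))
E
```

```text
(no output)
```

View pics/c5.png

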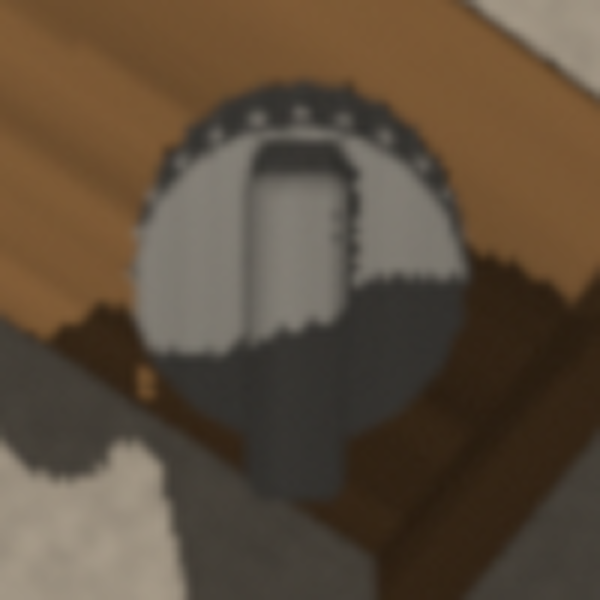

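Run:
```python
from h import *
np.set_printoptions(precision=1,suppress=True)
c=load('w1'); f=lambda a,b,z: wpx(c,270+a/6-.42,145+b/6-.42,z)
a,b=f(298,175,75),f(296,497,75); print('bar ends',a,b,'mid',(a+b)/2,np.linalg.norm(a-b),np.arctan2(*(a-b)[[1,0]]))
print('bar width',np.linalg.norm(f(251,330,75)-f(344,330,75)))
l,r,bt,tp=f(138,275,49),f(467,275,49),f(300,437,49),f(302,133,49)
print('disc',(l+r)/2,np.linalg.norm(l-r)); print('disc tb',(tp+bt)/2,np.linalg.norm(tp-bt))
need(534,-209,100,2.40)
```

```text
bar ends [ 522.  -229.5   75. ] [ 553.7 -195.6   75. ] mid [ 537.9 -212.5   75. ] 46.390996418768566 -2.320941105549156
bar width 12.637053082925513
disc [ 536.6 -213.4   49. ] 49.200848420270596
disc tb [ 538.2 -211.9   49. ] 47.676040592846576
t 3.0 pos [ 533.1 -209.4  171.3] yaw 2.4 F [ 0.8  0.6 -0.1] open 85.7 tilt [-0.  0.]
tool shift cm [-0.1 -0.   7.1]
turn -0.0
shift after turn [ 0.1 -0.   7.1]
```

Run:
```python
from h import *
np.set_printoptions(precision=2,suppress=True)
c=load('w1'); M=Ro.from_rotvec(c['rot']).as_matrix(); print(M,c['pos'],c['cx'],c['cy'],c['fy'])
for z in(75,75):
    p=wpx(c,319.1,200,z); print(p,M.T@(p-c['pos']))
```

```text
[[-0.67 -0.74 -0.  ]
 [-0.74  0.67  0.  ]
 [ 0.    0.   -1.  ]] [ 532.94 -209.32  170.95] 324.75164877208897 200.8065709322338 309.70691628693146
[ 537.04 -213.38   75.  ] [ 0.24 -5.82 95.94]
[ 537.04 -213.38   75.  ] [ 0.24 -5.82 95.94]
```

Run:
```python
from h import *
np.set_printoptions(precision=4,suppress=True)
for n in('wrist0','w1'): print(load(n)['hand_eye'])
c,s=cap('wrist','w2'); print(c['hand_eye']-load('w1')['hand_eye'])
```

```text
[[   0.0005   -0.9473   -0.3204   80.6794]
 [   1.       -0.0002    0.0021    0.9908]
 [  -0.002    -0.3204    0.9473 -143.3262]
 [   0.        0.        0.        1.    ]]
[[   0.0005   -0.9468   -0.3218   80.8619]
 [   1.        0.0005    0.0001   -1.242 ]
 [   0.       -0.3218    0.9468 -143.3253]
 [   0.        0.        0.        1.    ]]
[[-0.      0.     -0.     -0.0038]
 [ 0.     -0.      0.      0.0039]
 [-0.     -0.     -0.      0.0008]
 [ 0.      0.      0.      0.    ]]
```

step_arm(
  rows=[0.2, 0, -0.2, 2.5, 0, 0.2, 0, -0.1, 2, 0, 0.2, 0, 0, 0, 0, 0.2, 0, 0, 0, 0],
)

```text
time: 3.55
position: [535.5, -211.6, 126.9]
ee_rot: [-1.27, 2.873, -0.001]
force: [-0.1, 0.0, 0.4]
opening: 51.5
```

Run:
```python
from h import *
np.set_printoptions(precision=4,suppress=True)
need(537,-211,54,2.39)
c,s=cap('wrist','w3');print(c['hand_eye'][:,3]); cap('scene','s3')
```

```text
t 3.55 pos [ 535.5 -211.6  126.9] yaw 2.403 F [-0.1  0.   0.4] open 51.5 tilt [ 0.0004 -0.0002]
tool shift cm [-0.14 -0.07  7.29]
turn 0.013
shift after turn [ 0.15 -0.07  7.29]
[  80.8626   -1.2438 -143.3238    1.    ]
```

View pics/w3.png

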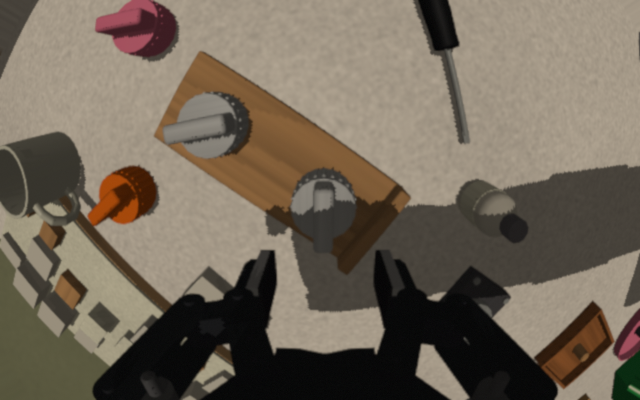

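Run:
```python
from h import *
im=cv2.imread('pics/w3.png'); cv2.imwrite('pics/c6.png',cv2.resize(im[160:270,275:375],None,fx=5.4,fy=5.4,interpolation=cv2.INTER_CUBIC)*1)
```

```text
(no output)
```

View pics/c6.png

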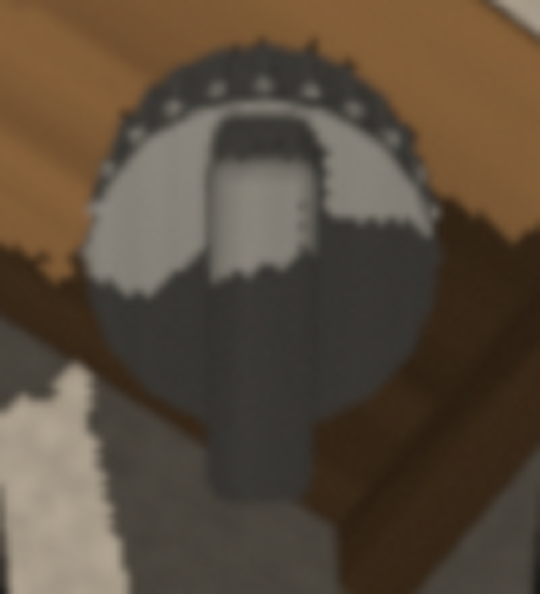

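Run:
```python
from h import *
np.set_printoptions(precision=1,suppress=True)
c=load('w3'); M=Ro.from_rotvec(c['rot']).as_matrix()
f=lambda a,b,z: M.T@(wpx(c,275+a/5.4-.41,160+b/5.4-.41,z)-c['pos'])
a,b=f(266,160,75),f(260,500,75); print('bar tool',a,b,(a+b)/2,np.linalg.norm(a-b))
l,r,bt,tp=f(88,255,49),f(438,255,49),f(262,425,49),f(264,103,49)
print('disc',(l+r)/2,np.linalg.norm(l-r),(tp+bt)/2,np.linalg.norm(tp-bt))
```

```text
bar tool [22.6 -1.8 51.9] [-24.1  -2.6  51.9] [-0.8 -2.2 51.9] 46.71149902665312
disc [ 0.9 -2.3 77.9] 49.40372833857871 [-1.3 -2.3 77.9] 48.56077417321029
```

step_arm(
  rows=[0.2, -0.05, -0.1, 2.5, 0, 0.2, 0, 0, 2.5, 0, 0.2, 0, 0, 1.5, 0, 0, 0, 0, 0.8, 0, 0, 0, 0, 0, 0, 0, 0, 0, 0, 0],
)

```text
time: 4.4
position: [536.9, -212.1, 54.3]
ee_rot: [-1.271, 2.872, -0.002]
force: [-0.2, -0.4, 0.2]
opening: 42.7
```

Run:
```python
from h import *
need(537,-211,54,2.39)
cap('wrist','w4'); cap('scene','s4')
im=cv2.imread('pics/s4.png'); cv2.imwrite('pics/c7.png',cv2.resize(im[120:220,180:300],None,fx=5,fy=5,interpolation=cv2.INTER_CUBIC))
```

```text
t 4.4 pos [ 536.9 -212.1   54.3] yaw 2.404 F [-0.2 -0.4  0.2] open 42.7 tilt [ 0.0011 -0.0007]
tool shift cm [-0.09  0.07  0.03]
turn 0.014
shift after turn [0.09 0.07 0.03]
```

View pics/w4.png

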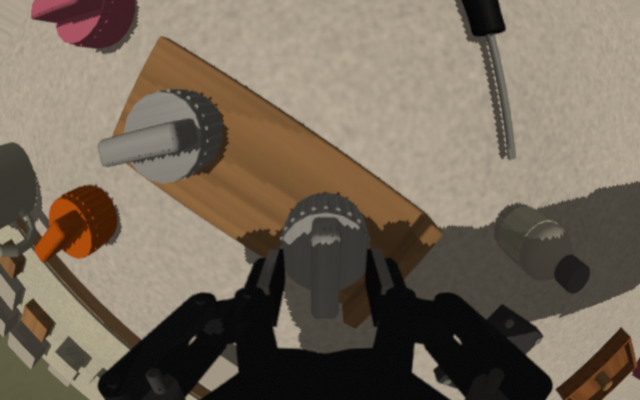

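View pics/c7.png

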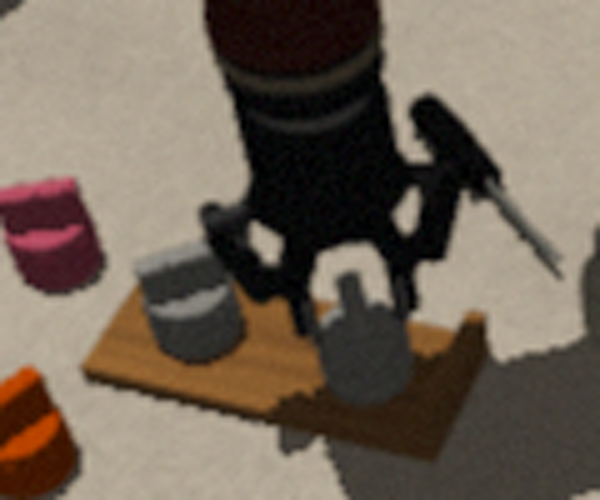

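The fingers straddle the bar, which is centred at about u=323 between tips at 280 and 370. I'll close now.

step_arm(
  rows=[-1, 0, 0, 0, 0, -1, 0, 0, 0, 0, -1, 0, 0, 0, 0, -1, 0, 0, 0, 0, -1, 0, 0, 0, 0, -1, 0, 0, 0, 0],
  force=40,
)

```text
time: 5.25
position: [536.6, -211.9, 53.6]
ee_rot: [-1.271, 2.873, -0.001]
force: [-0.2, 0.7, 6.0]
opening: 12.9
```

Run:
```python
from h import *
need(509.6,1.9,150,2.40)
cap('wrist','w5')
im=cv2.imread('pics/w5.png'); cv2.imwrite('pics/c8.png',cv2.resize(im[180:360,230:420],None,fx=3.3,fy=3.3,interpolation=cv2.INTER_CUBIC))
```

```text
t 5.25 pos [ 536.6 -211.9   53.6] yaw 2.404 F [-0.2  0.7  6. ] open 12.9 tilt [ 0.0005 -0.0002]
tool shift cm [-14.01  16.37  -9.65]
turn 0.004
shift after turn [13.94 16.43 -9.64]
```

View pics/c8.png

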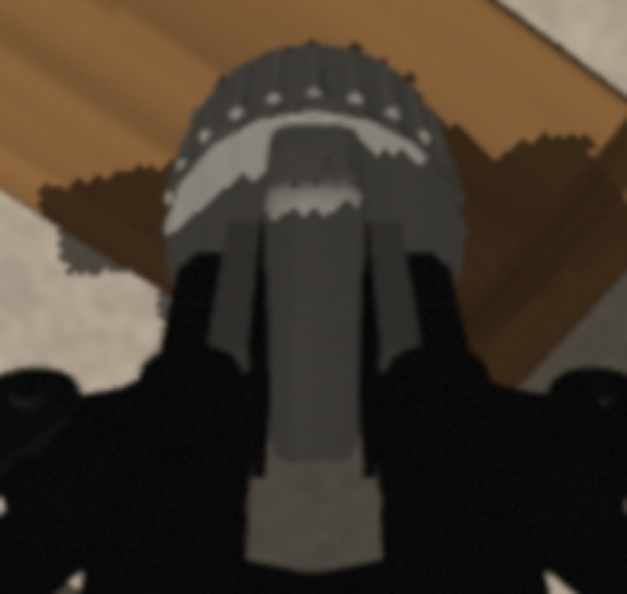

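step_arm(
  rows=[-1, 0, 0, -2, 0, -1, 0, 0, -4, 0, -1, 0, 0, -3, 0, -1, -2.8, 3.3, 0, 0, -1, -2.8, 3.3, 0, 0, -1, -2.8, 3.3, 0, 0, -1, -2.8, 3.3, 0, 0.02, -1, -2.8, 3.2, 0, 0, -1, 0, 0, 0, 0, -1, 0, 0, 0, 0],
)

```text
time: 6.55
position: [510.2, 2.0, 143.9]
ee_rot: [-1.243, 2.885, -0.001]
force: [0.2, -0.6, -1.1]
opening: 13.2
```

Run:
```python
from h import *
need(509.6,1.9,150,2.38)
for n in('wrist','scene','top'): cap(n,n[0]+'6')
im=cv2.imread('pics/s6.png'); cv2.imwrite('pics/c9.png',cv2.resize(im[100:250,260:400],None,fx=5,fy=4,interpolation=cv2.INTER_CUBIC))
im=cv2.imread('pics/t6.png'); cv2.imwrite('pics/c10.png',cv2.resize(im[150:250,270:370],None,fx=6,fy=6,interpolation=cv2.INTER_CUBIC))
```

```text
t 6.55 pos [510.2   2.  143.9] yaw 2.384 F [ 0.2 -0.6 -1.1] open 13.2 tilt [ 0.0005 -0.0004]
tool shift cm [ 0.05  0.04 -0.61]
turn 0.004
shift after turn [-0.05  0.04 -0.61]
```

View pics/w6.png

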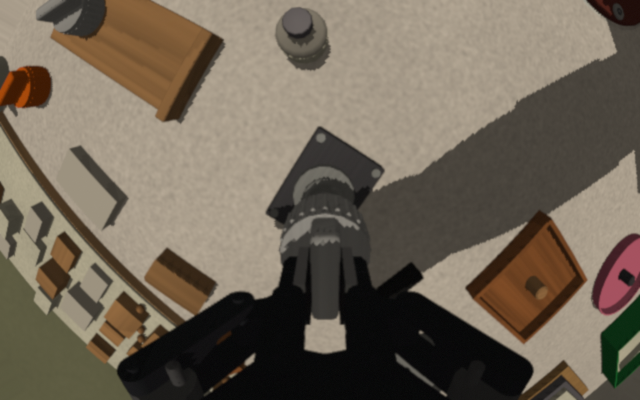

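View pics/c9.png

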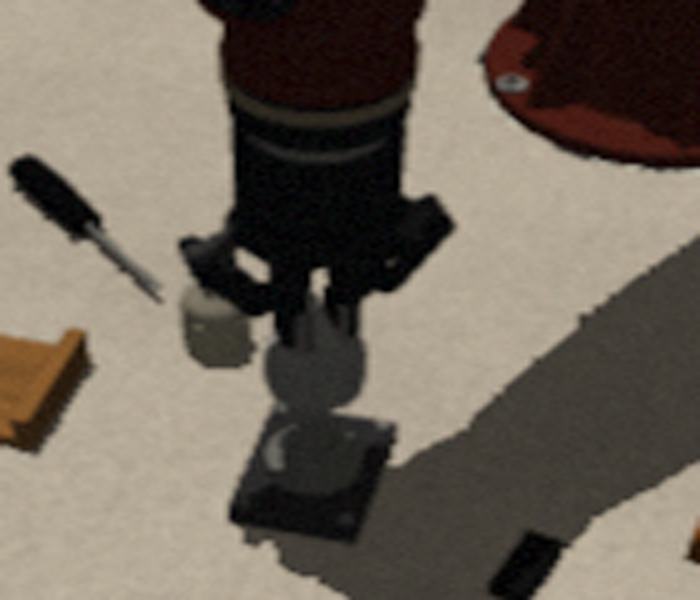

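View pics/c10.png

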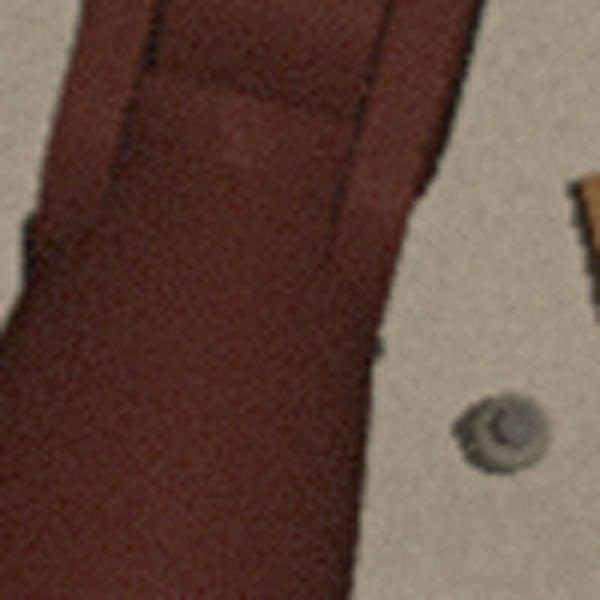

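Run:
```python
from h import *
im=cv2.imread('pics/w6.png').astype(float); im=np.clip((im/255)**.6*255,0,255).astype(np.uint8); cv2.imwrite('pics/c11.png',cv2.resize(im[110:280,255:395],None,fx=5,fy=5,interpolation=cv2.INTER_CUBIC)[:, :][:850])
cv2.imwrite('pics/c11.png',cv2.resize(im[118:238,260:390],None,fx=5,fy=5,interpolation=cv2.INTER_CUBIC))
im=cv2.imread('pics/s6.png').astype(float); im=np.clip((im/255)**.6*255,0,255).astype(np.uint8); cv2.imwrite('pics/c12.png',cv2.resize(im[160:240,300:350],None,fx=7,fy=7,interpolation=cv2.INTER_CUBIC))
```

```text
(no output)
```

View pics/c11.png

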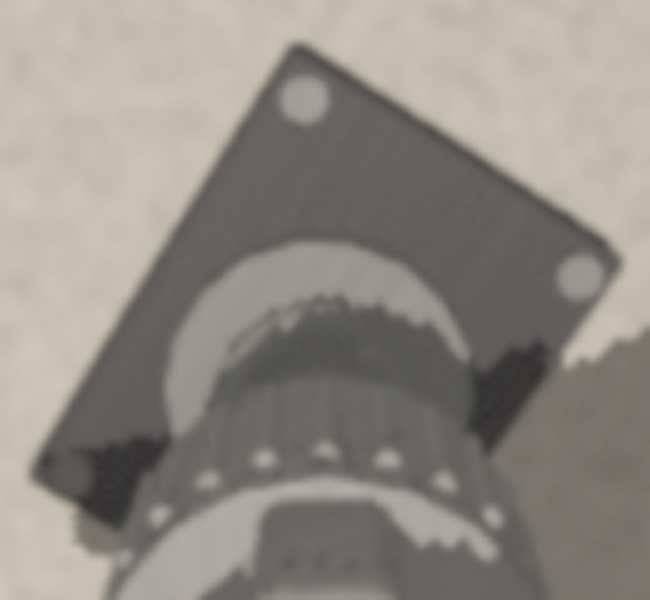

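View pics/c12.png

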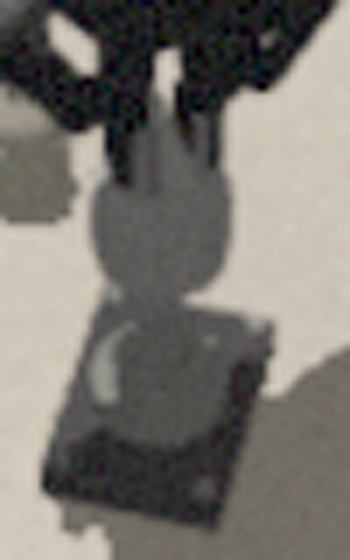

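```bash
cat > fit.py <<'E'
from h import *
from scipy.optimize import least_squares
def tool(c,u,v,zt):
    x=(u-c['cx'])/c['fx']; y=(v-c['cy'])/c['fy']; r=np.hypot(x,y)
    H=c['hand_eye']; ray=H[:3,:3]@np.array([np.sin(r)*x/r,np.sin(r)*y/r,np.cos(r)]); o=H[:3,3]
    return (o+ray*(zt-o[2])/ray[2])[:2]
def circ(c,pts,zt,R):
    P=np.array([tool(c,u,v,zt) for u,v in pts])
    s=least_squares(lambda q:np.hypot(P[:,0]-q[0],P[:,1]-q[1])-R,[0,0],loss='soft_l1'); s2=least_squares(lambda q:np.hypot(P[:,0]-q[0],P[:,1]-q[1])-q[2],[0,0,R],loss='soft_l1')
    return s.x, np.sqrt(np.mean(s.fun**2)), s2.x
E
python3 - <<'E'
from fit import *
np.set_printoptions(precision=2,suppress=True)
c=load('w6'); k=5; q=lambda L:[(260+a/k-.4,118+b/k-.4) for a,b in L]
seat=[(166,385),(180,335),(200,305),(235,270),(270,251),(318,242),(370,250),(410,272),(440,300),(462,335),(472,370)]
top=[(150,555),(190,520),(240,492),(290,480),(325,477),(370,480),(420,495),(470,525),(498,548)]
rim=[(240,388),(280,378),(320,374),(370,376),(420,388),(455,405)]
z=c['pos'][2]
print('seat',circ(c,q(seat),z-30,27)); print('top',circ(c,q(top),4.6,25)); print('rim',circ(c,q(rim),41.6,25))
P=np.array([tool(c,u,v,z-18) for u,v in q([(297,43),(620,262),(33,473)])]); print(P,(P[1]+P[2])/2, np.linalg.norm(P[1]-P[0]),np.linalg.norm(P[2]-P[0]))
d=P[0]-P[2]; M=Ro.from_rotvec(c['rot']).as_matrix(); w=M[:2,:2]@d; print('yaw gauge x',np.arctan2(w[1],w[0])); d=P[0]-P[1]; w=M[:2,:2]@d; print(np.arctan2(w[1],w[0])); print(c['hand_eye'])
s=load('s6'); k=7
for a,z0 in((161,z-41.6+18),): print('cap scene',px2w(s,300+161/k-.43,160+220/k-.43,z-41.6+18),'seat',px2w(s,300+162/k-.43,160+370/k-.43,30))
E
```

```text
seat (array([-2.78, -2.06]), np.float64(0.28847567690029896), array([-2.37, -2.06, 26.69]))
top (array([-1.18, -1.06]), np.float64(0.1874697582962469), array([ 0.18, -1.06, 23.81]))
rim (array([-0.95, -0.03]), np.float64(0.38130527624692856), array([-9.04, -0.72, 32.68]))
[[ 57.44  -6.18]
 [ 18.71  51.86]
 [-22.01 -56.3 ]] [-1.65 -2.22] 69.7769036005074 93.9348273593972
yaw gauge x -2.8907637396704122
-1.3457450994958617
[[   0.     -0.95   -0.32   80.84]
 [   1.      0.      0.     -1.22]
 [   0.     -0.32    0.95 -143.32]
 [   0.      0.      0.      1.  ]]
cap scene [509.44   1.57 120.28] seat [508.37   1.93  30.  ]
```

step_arm(
  rows=[-1, -0.03, -0.03, 2, 0, -1, 0, 0, 2, 0, -1, 0, 0, 0, 0, -1, 0, 0, 0, 0],
)

```text
time: 7.2
position: [510.3, 2.2, 103.2]
ee_rot: [1.242, -2.885, -0.001]
force: [-0.2, 0.3, -1.1]
opening: 13.2
```

Run:
```python
from h import *
need(509.6,1.9,79,2.38)
for n in('wrist','scene'): 
    cap(n,n[0]+'7')
g=lambda im:np.clip((im.astype(float)/255)**.6*255,0,255).astype(np.uint8)
im=g(cv2.imread('pics/w7.png')); cv2.imwrite('pics/c13.png',cv2.resize(im[130:250,260:390],None,fx=6,fy=5,interpolation=cv2.INTER_CUBIC))
im=g(cv2.imread('pics/s7.png')); cv2.imwrite('pics/c14.png',cv2.resize(im[160:245,295:355],None,fx=7,fy=7,interpolation=cv2.INTER_CUBIC))
```

```text
t 7.2 pos [510.3   2.2 103.2] yaw 2.384 F [-0.2  0.3 -1.1] open 13.2 tilt [-0.0004  0.0002]
tool shift cm [0.07 0.03 2.42]
turn 0.004
shift after turn [-0.07  0.03  2.42]
```

View pics/c13.png

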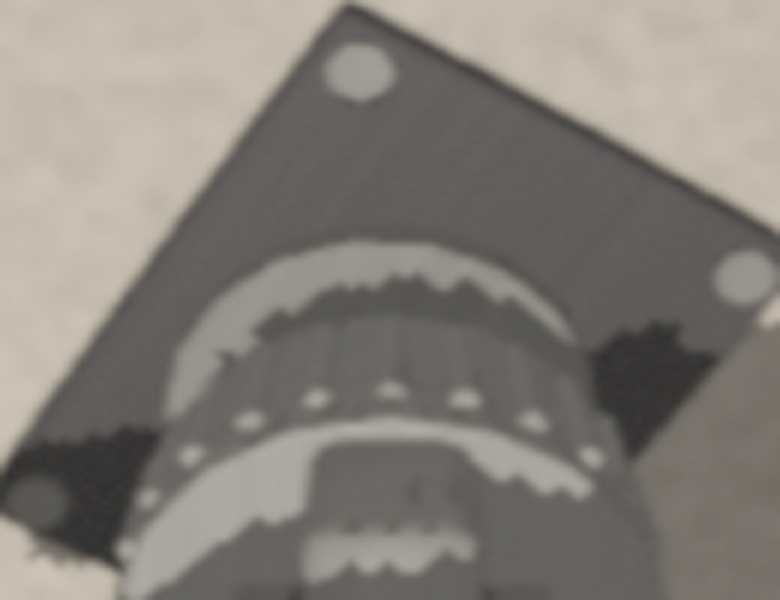

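View pics/c14.png

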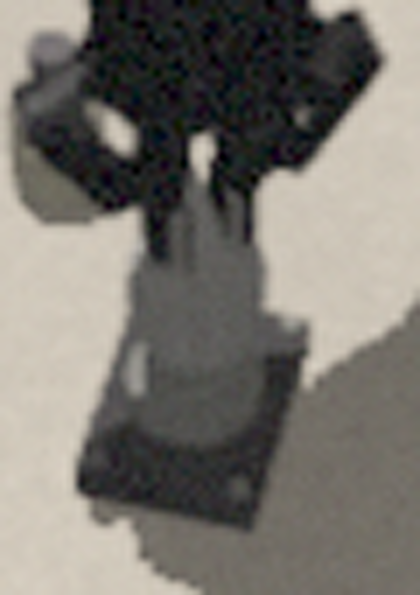

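Run:
```python
from fit import *
np.set_printoptions(precision=2,suppress=True)
c=load('w7'); q=lambda L:[(260+a/6-.42,130+b/5-.4) for a,b in L]
seat=[(165,415),(175,360),(200,315),(240,277),(290,253),(345,241),(390,240),(440,247),(495,265),(540,295),(570,325)]
top=[(135,590),(170,545),(215,495),(260,460),(310,433),(350,423),(392,419),(440,422),(490,436),(540,458),(590,488)]
rim=[(250,350),(300,325),(345,315),(395,312),(450,316),(500,328),(550,348),(580,365)]
z=c['pos'][2]
print('seat',circ(c,q(seat),z-30,27)); print('top',circ(c,q(top),4.6,25)); print('rim',circ(c,q(rim),41.6,25))
s=load('s7'); k=7; f=lambda a,b,z:px2w(s,295+a/k-.43,160+b/k-.43,z)
print('cap',f((133+265)/2,330,z-41.6+10),'seat',f((130+265)/2,390,30), f((125+265)/2,390,30))
```

```text
seat (array([-1.9 , -2.51]), np.float64(0.14596275123073937), array([-1.86, -2.52, 26.96]))
top (array([-1.99,  0.3 ]), np.float64(0.7232310984532069), array([ 0.49, -0.37, 22.8 ]))
rim (array([-0.8 ,  0.08]), np.float64(0.37839062970293347), array([-4.66, -0.19, 28.51]))
cap [519.57   8.68  71.55] seat [516.84   6.79  30.  ] [517.31   5.94  30.  ]
```

step_arm(
  rows=[-1, 0, -0.04, 1.1, 0, -1, 0, 0, 0.3, 0, -1, 0, 0, 0.2, 0, -1, 0, 0, 0, 0],
)

```text
time: 7.8
position: [510.7, 2.0, 87.2]
ee_rot: [1.242, -2.885, -0.0]
force: [0.4, 0.4, -0.6]
opening: 13.0
```

step_arm(
  rows=[-1, 0, 0, 0.2, 0, -1, 0, 0, 0.2, 0, -1, 0, 0, 0, 0],
)

```text
time: 8.18
position: [510.7, 2.0, 83.1]
ee_rot: [1.243, -2.885, -0.0]
force: [-0.3, -0.6, -0.9]
opening: 13.2
```

step_arm(
  rows=[-1, 0, 0, 0.2, 0, -1, 0, 0, 0.1, 0, -1, 0, 0, 0, 0],
)

```text
time: 8.55
position: [510.7, 2.0, 80.2]
ee_rot: [1.242, -2.885, -0.0]
force: [0.4, 0.7, -1.6]
opening: 12.7
```

step_arm(
  rows=[-1, 0, 0, 0.08, 0, -1, 0, 0, 0, 0],
)

```text
time: 8.8
position: [510.7, 2.0, 79.5]
ee_rot: [-1.242, 2.885, 0.0]
force: [-0.2, 0.5, -1.5]
opening: 13.3
```

step_arm(
  rows=[-1, 0, 0, 0.06, 0, -1, 0, 0, 0, 0],
)

```text
time: 9.05
position: [510.8, 2.0, 79.0]
ee_rot: [-1.242, 2.885, -0.0]
force: [-0.0, 0.8, -0.0]
opening: 13.2
```

step_arm(
  rows=[-1, 0, 0, 0.06, 0, -1, 0, 0, 0, 0],
)

```text
time: 9.3
position: [510.9, 2.0, 78.6]
ee_rot: [-1.242, 2.885, -0.0]
force: [-0.7, 0.3, 2.8]
opening: 13.6
```

Thread contact came at TCP z≈78.8, and the predicted height was about 79, with no side force. I'll turn clockwise now, following the pitch at 4.5 mm/rad.

step_arm(
  rows=[-1, 0, 0, 0.045, 0.1, -1, 0, 0, 0.045, 0.1, -1, 0, 0, 0.045, 0.1, -1, 0, 0, 0, 0],
)

```text
time: 9.8
position: [511.2, 1.8, 77.2]
ee_rot: [-0.798, 3.038, -0.001]
force: [1.0, -0.2, 1.6]
opening: 13.2
```

Run:
```python
from h import *
need(510.7,2,78,2.38);s=bot.read_state();print(s['torque'],s['joint_torque'][5])
```

```text
t 9.8 pos [511.2   1.8  77.2] yaw 2.085 F [ 1.  -0.2  1.6] open 13.2 tilt [ 0.001  -0.0003]
tool shift cm [ 0.04  0.04 -0.08]
turn -0.295
shift after turn [-0.02  0.05 -0.08]
[-0.06320436 -0.2601079  -0.0289206 ] 0.8211262710392475
```

step_arm(
  rows=[-1, 0, 0, 0.045, 0.1, -1, 0, 0, 0.045, 0.1, -1, 0, 0, 0.045, 0.1, -1, 0, 0, 0, 0],
)

```text
time: 10.3
position: [511.2, 1.7, 75.9]
ee_rot: [-0.338, 3.122, -0.001]
force: [1.4, -0.9, 1.8]
opening: 13.0
```

step_arm(
  rows=[-1, 0, 0, 0.045, 0.1, -1, 0, 0, 0.045, 0.1, -1, 0, 0, 0, 0],
)

```text
time: 10.68
position: [511.0, 1.7, 74.9]
ee_rot: [-0.026, 3.141, -0.001]
force: [1.1, -0.8, 3.0]
opening: 13.5
```

Run:
```python
from h import *
need(510.7,2,78,2.38);s=bot.read_state();print(s['torque'],s['joint_torque'][5])
```

```text
t 10.68 pos [511.    1.7  74.9] yaw 1.588 F [ 1.1 -0.8  3. ] open 13.5 tilt [ 0.0006 -0.0005]
tool shift cm [ 0.03  0.03 -0.31]
turn -0.792
shift after turn [-0.    0.04 -0.31]
[-0.20296926 -0.22004459 -0.04205283] 0.8015576004981995
```

step_arm(
  rows=[-1, 0, 0, 0.045, 0.1, -1, 0, 0, 0, 0],
)

```text
time: 10.92
position: [511.0, 1.7, 74.5]
ee_rot: [0.13, 3.138, -0.001]
force: [0.6, -0.6, 4.0]
opening: 13.5
```

step_arm(
  rows=[-1, 0, 0, 0.045, 0.1, -1, 0, 0, 0, 0],
)

```text
time: 11.18
position: [511.0, 1.7, 74.0]
ee_rot: [0.286, 3.128, -0.001]
force: [0.3, -0.1, 4.0]
opening: 12.9
```

Run:
```python
from h import *
need(510.7,2,78,2.38);s=bot.read_state();print(s['torque'],s['joint_torque'][5])
```

```text
t 11.18 pos [511.    1.7  74. ] yaw 1.388 F [ 0.3 -0.1  4. ] open 12.9 tilt [ 0.0005 -0.0005]
tool shift cm [ 0.03  0.02 -0.4 ]
turn -0.992
shift after turn [ 0.    0.04 -0.4 ]
[-0.29689712 -0.31550755 -0.0151492 ] 0.7549852877855301
```

step_arm(
  rows=[-1, 0, 0, 0.045, 0.1, -1, 0, 0, 0, 0],
)

```text
time: 11.42
position: [510.9, 1.8, 73.5]
ee_rot: [0.442, 3.11, -0.001]
force: [0.3, -0.6, 3.4]
opening: 13.2
```

step_arm(
  rows=[-1, 0, 0, 0.045, 0.1, -1, 0, 0, 0, 0],
)

```text
time: 11.68
position: [510.9, 1.7, 73.1]
ee_rot: [0.597, 3.084, -0.001]
force: [0.9, -1.4, 4.9]
opening: 13.0
```

Run:
```python
from h import *
need(510.7,2,78,2.38);s=bot.read_state();print(s['torque'],s['joint_torque'][5])
```

```text
t 11.68 pos [510.9   1.7  73.1] yaw 1.188 F [ 0.9 -1.4  4.9] open 13.0 tilt [ 0.0003 -0.0005]
tool shift cm [ 0.03  0.02 -0.49]
turn -1.192
shift after turn [ 0.    0.03 -0.49]
[-0.21240685 -0.24610687 -0.0170206 ] 0.7487931847572327
```

step_arm(
  rows=[-1, 0, 0, 0.045, 0.1, -1, 0, 0, 0, 0],
)

```text
time: 11.92
position: [510.8, 1.7, 72.5]
ee_rot: [0.75, 3.05, -0.001]
force: [0.2, -1.3, 4.7]
opening: 13.0
```

step_arm(
  rows=[-1, 0, 0, 0.045, 0.1, -1, 0, 0, 0, 0],
)

```text
time: 12.18
position: [510.8, 1.8, 72.1]
ee_rot: [0.902, 3.009, -0.0]
force: [0.1, 0.0, 5.2]
opening: 13.3
```

step_arm(
  rows=[-1, 0, 0, 0.045, 0.1, -1, 0, 0, 0, 0],
)

```text
time: 12.42
position: [510.8, 1.7, 71.7]
ee_rot: [1.052, 2.96, -0.001]
force: [0.9, -1.6, 5.1]
opening: 12.9
```

Run:
```python
from h import *
need(510.7,2,78,2.38);s=bot.read_state();print(s['torque'],s['joint_torque'][5])
c,s=cap('scene','s8'); 
g=lambda im:np.clip((im.astype(float)/255)**.6*255,0,255).astype(np.uint8)
im=g(cv2.imread('pics/s8.png')); cv2.imwrite('pics/c15.png',cv2.resize(im[160:245,280:370],None,fx=7,fy=7,interpolation=cv2.INTER_CUBIC))
c,s=cap('wrist','w8'); im=g(cv2.imread('pics/w8.png')); cv2.imwrite('pics/c16.png',cv2.resize(im[130:290,220:430],None,fx=3.6,fy=3.6,interpolation=cv2.INTER_CUBIC))
```

```text
t 12.43 pos [510.8   1.7  71.7] yaw 0.888 F [ 0.9 -1.6  5.1] open 12.9 tilt [ 0.     -0.0005]
tool shift cm [ 0.02  0.02 -0.63]
turn -1.492
shift after turn [ 0.02  0.02 -0.63]
[-0.32954053 -0.03530639 -0.07856883] 0.569832231849432
```

View pics/c15.png

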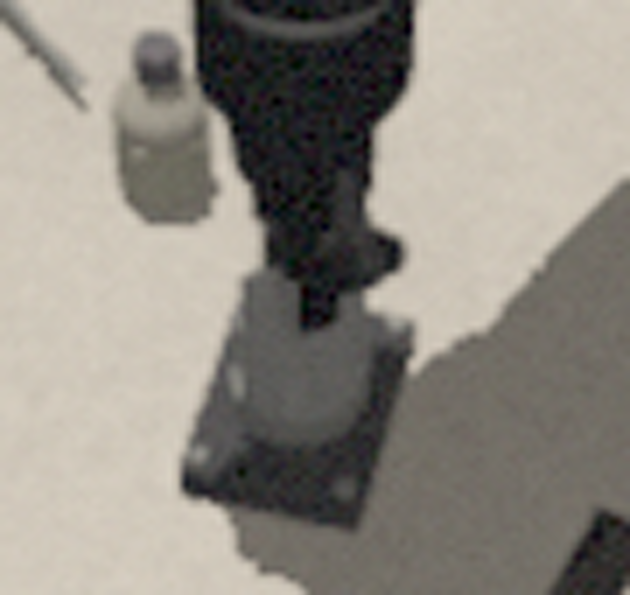

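View pics/c16.png

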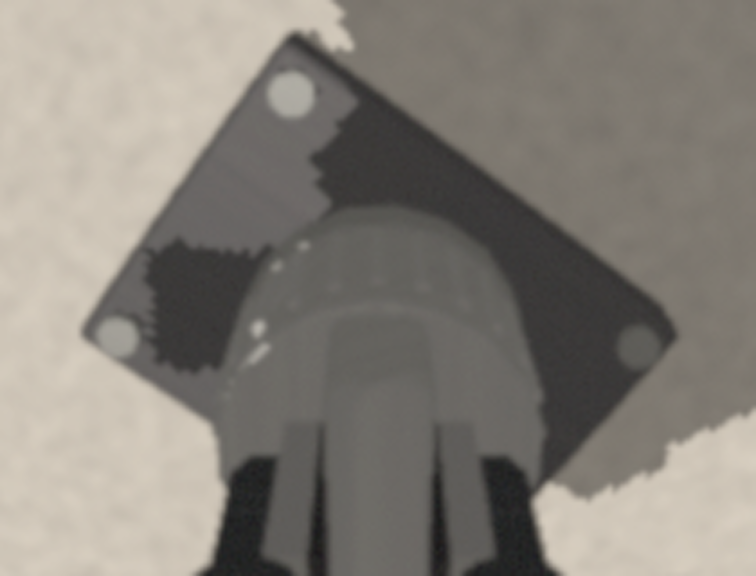

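The cap turned with the gripper and now sits low on the seat: bar at −0.92, already past the clogged stop at −0.3 to −0.65. I'll carry on to home.

step_arm(
  rows=[-1, 0, 0, 0.045, 0.1, -1, 0, 0, 0, 0],
)

```text
time: 12.78
position: [511.0, 1.8, 71.6]
ee_rot: [1.198, 2.903, -0.0]
force: [-0.1, -0.7, 7.8]
opening: 13.3
```

step_arm(
  rows=[-1, 0, 0, 0.03, 0.07, -1, 0, 0, 0, 0],
)

```text
time: 13.02
position: [511.1, 1.8, 71.6]
ee_rot: [1.298, 2.86, 0.0]
force: [-0.7, 0.5, 9.7]
opening: 13.5
```

step_arm(
  rows=[-1, 0, 0, 0.03, 0.06, -1, 0, 0, 0, 0],
)

```text
time: 13.28
position: [511.3, 1.8, 71.6]
ee_rot: [1.383, 2.819, 0.0]
force: [-0.7, -0.4, 10.9]
opening: 12.9
```

Run:
```python
from h import *
need(510.7,2,78,2.38);s=bot.read_state();print(s['torque'],s['joint_torque'][5])
```

```text
t 13.28 pos [511.3   1.8  71.6] yaw 0.659 F [-0.7 -0.4 10.9] open 12.9 tilt [ 0.0013 -0.0004]
tool shift cm [ 0.05 -0.03 -0.64]
turn -1.721
shift after turn [-0.03  0.06 -0.64]
[ 0.09521899  0.05249528 -0.06270754] 0.2783436421304941
```

step_arm(
  rows=[-1, 0, 0, -0.04, 0.06, -1, 0, 0, 0, 0],
)

```text
time: 13.52
position: [511.1, 1.8, 71.6]
ee_rot: [1.467, 2.777, 0.0]
force: [-0.3, 1.3, 8.8]
opening: 13.4
```

Run:
```python
from h import *
need(510.7,2,78,2.38);s=bot.read_state();print(s['torque'],s['joint_torque'][5])
g=lambda im:np.clip((im.astype(float)/255)**.6*255,0,255).astype(np.uint8)
c,s=cap('wrist','w9'); im=g(cv2.imread('pics/w9.png')); cv2.imwrite('pics/c17.png',cv2.resize(im[130:290,220:430],None,fx=3.6,fy=3.6,interpolation=cv2.INTER_CUBIC))
```

```text
t 13.53 pos [511.1   1.8  71.6] yaw 0.599 F [-0.3  1.3  8.8] open 13.4 tilt [ 0.0009 -0.0003]
tool shift cm [ 0.04 -0.02 -0.64]
turn -1.781
shift after turn [-0.02  0.04 -0.64]
[ 0.14016943 -0.04793679 -0.19094831] 0.230585765093565
```

View pics/c17.png

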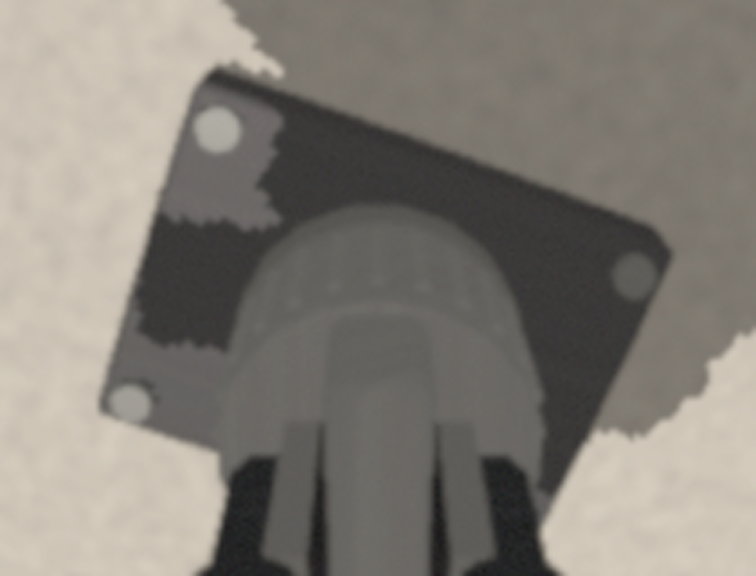

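The cap went home: z stopped at 71.6, so the rim is at about 30.0, on the seat. The bar is at −1.2 and the peak force was about 11 N. It is sound, so it goes in the tray. I'll unscrew it now.

step_arm(
  rows=[-1, 0, 0, -0.06, -0.1, -1, 0, 0, -0.045, -0.1, -1, 0, 0, -0.045, -0.1, -1, 0, 0, -0.045, -0.1, -1, 0, 0, 0, 0],
)

```text
time: 14.2
position: [510.5, 1.7, 72.4]
ee_rot: [-0.889, -3.013, 0.001]
force: [0.6, -2.9, -0.6]
opening: 13.3
```

step_arm(
  rows=[-1, 0, 0, -0.045, -0.1, -1, 0, 0, -0.045, -0.1, -1, 0, 0, -0.045, -0.1, -1, 0, 0, -0.045, -0.1, -1, 0, 0, 0, 0],
)

```text
time: 14.82
position: [510.6, 1.9, 74.4]
ee_rot: [-0.278, -3.129, 0.0]
force: [1.4, -2.0, -1.2]
opening: 13.1
```

Run:
```python
from h import *
need(510.7,2,78,2.38);s=bot.read_state();print(s['torque'],s['joint_torque'][5])
```

```text
t 14.82 pos [510.6   1.9  74.4] yaw 1.393 F [ 1.4 -2.  -1.2] open 13.1 tilt [-0.0004  0.    ]
tool shift cm [-0.01  0.01 -0.36]
turn -0.987
shift after turn [ 0.02 -0.   -0.36]
[-0.51349451 -0.34222457 -0.0126577 ] -0.8764576725661755
```

step_arm(
  rows=[-1, 0, 0, -0.045, -0.1, -1, 0, 0, -0.045, -0.1, -1, 0, 0, -0.045, -0.1, -1, 0, 0, -0.045, -0.1, -1, 0, 0, -0.045, -0.1, -1, 0, 0, 0, 0],
)

```text
time: 15.58
position: [510.5, 2.3, 76.7]
ee_rot: [0.502, -3.101, -0.001]
force: [-0.7, -0.5, 1.0]
opening: 13.2
```

step_arm(
  rows=[-1, 0, 0, -0.045, -0.1, -1, 0, 0, -0.045, -0.1, -1, 0, 0, -0.045, -0.1, -1, 0, 0, -0.045, -0.1, -1, 0, 0, -0.045, -0.1, -1, 0, 0, 0, 0],
)

```text
time: 16.32
position: [510.5, 2.3, 79.0]
ee_rot: [1.252, -2.881, -0.001]
force: [-0.4, 0.3, 0.7]
opening: 13.3
```

step_arm(
  rows=[-1, 0, 0, -0.1, 0, -1, 0, 0, -0.1, 0, -1, 0, 0, 0, 0],
)

```text
time: 16.7
position: [510.6, 2.0, 81.1]
ee_rot: [1.255, -2.88, -0.0]
force: [-0.2, 0.2, -1.6]
opening: 13.2
```

step_arm(
  rows=[-1, 0, 0, -2, 0, -1, 0, 0, -3, 0, -1, 0, 0, 0, 0],
)

```text
time: 17.08
position: [512.2, 1.6, 133.3]
ee_rot: [-1.255, 2.877, -0.004]
force: [-0.4, -0.3, -1.8]
opening: 13.1
```

Run:
```python
from h import *
need(399.5,274,130,2.39)
```

```text
t 17.07 pos [512.2   1.6 133.3] yaw 2.393 F [-0.4 -0.3 -1.8] open 13.1 tilt [ 0.0038 -0.0009]
tool shift cm [-12.3   26.79   0.26]
turn 0.003
shift after turn [12.21 26.83  0.33]
```

step_arm(
  rows=[-1, -2.05, 4.46, 0, 0, -1, -2.05, 4.46, 0, 0, -1, -2.05, 4.46, 0, 0, -1, -2.05, 4.46, 0, 0, -1, -2.05, 4.46, 0, 0, -1, -2.05, 4.46, 0, 0, -1, 0, 0, 0, 0, -1, 0, 0, 0, 0],
)

```text
time: 18.08
position: [397.8, 273.9, 130.2]
ee_rot: [1.257, -2.878, 0.0]
force: [-0.1, -0.3, -2.7]
opening: 13.1
```

Run:
```python
from h import *
need(399.5,274,90,2.39)
g=lambda im:np.clip((im.astype(float)/255)**.6*255,0,255).astype(np.uint8)
c,s=cap('wrist','w10'); cv2.imwrite('pics/w10b.png',g(c['pixels']))
c,s=cap('scene','s10'); cv2.imwrite('pics/c18.png',cv2.resize(g(c['pixels'])[130:270,360:500],None,fx=5,fy=4,interpolation=cv2.INTER_CUBIC))
```

```text
t 18.07 pos [397.8 273.9 130.2] yaw 2.394 F [-0.1 -0.3 -2.7] open 13.1 tilt [-0.001  -0.0006]
tool shift cm [-0.13 -0.12  4.02]
turn 0.004
shift after turn [ 0.13 -0.12  4.02]
```

View pics/w10b.png

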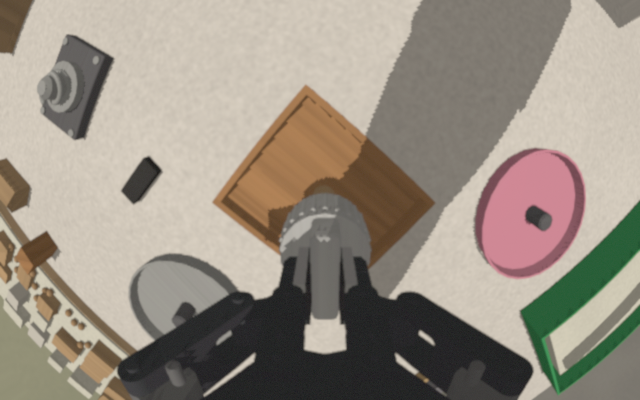

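View pics/c18.png

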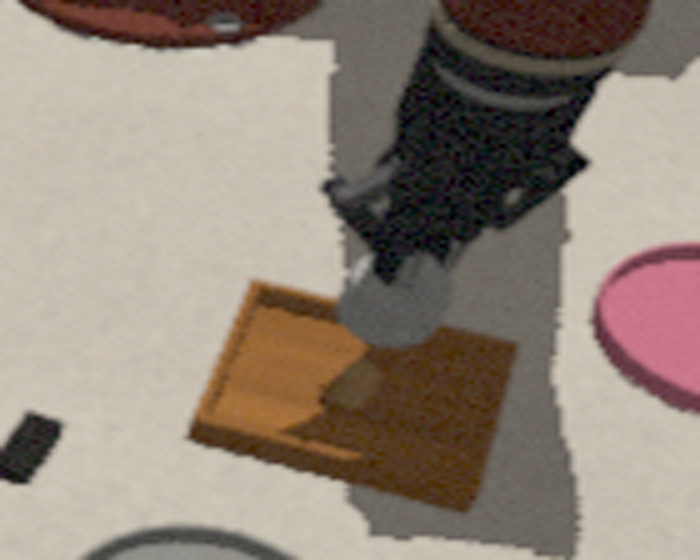

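Run:
```python
from h import *
im=cv2.imread('pics/scene0.png'); 
g=lambda im:np.clip((im.astype(float)/255)**.7*255,0,255).astype(np.uint8)
a=cv2.resize(g(im)[205:250,405:465],None,fx=10,fy=10,interpolation=cv2.INTER_CUBIC); 
b=cv2.resize(g(im)[195:240,300:345],None,fx=10,fy=10,interpolation=cv2.INTER_CUBIC)[:, :]; cv2.imwrite('pics/c19.png',a);cv2.imwrite('pics/c20.png',b)
```

```text
(no output)
```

View pics/c19.png

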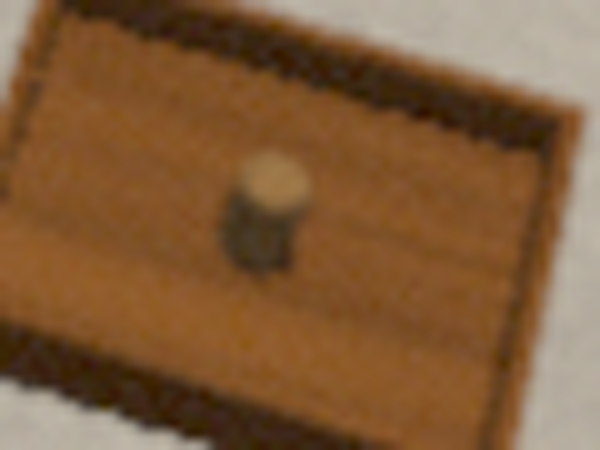

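View pics/c20.png

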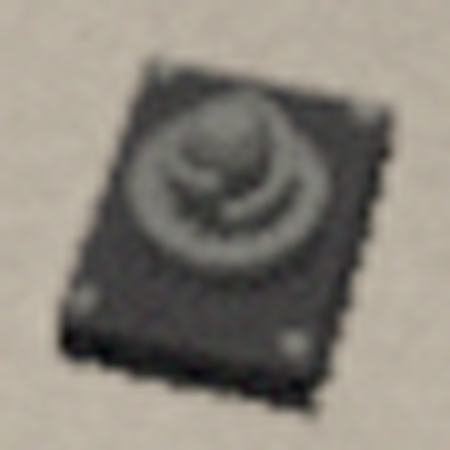

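Run:
```python
from h import *
c=load('scene0')
print('peg',px2w(c,405+275/10-.45,205+183/10-.45,35))
print('seat',px2w(c,300+229/10-.45,195+187/10-.45,30))
need(400.5,274,90,2.39)
```

```text
peg [401.54694612 275.45705625  35.        ]
seat [511.19240906   2.65981917  30.        ]
t 18.18 pos [398.4 273.3 130.6] yaw 2.393 F [-0.9 -0.6  0.1] open 13.1 tilt [-0.0005 -0.0004]
tool shift cm [-0.2  -0.11  4.06]
turn 0.003
shift after turn [ 0.2  -0.1   4.06]
```

step_arm(
  rows=[-1, -0.26, -0.1, 1.5, 0, -1, 0, 0, 2, 0, -1, 0, 0, 1, 0, -1, 0, 0, 0, 0, -1, 0, 0, 0, 0],
)

```text
time: 18.8
position: [401.0, 275.3, 86.7]
ee_rot: [-1.256, 2.879, -0.0]
force: [0.2, -0.2, -0.7]
opening: 13.0
```

Run:
```python
from h import *
need(400.9,274.5,48,2.39)
```

```text
t 18.8 pos [401.  275.3  86.7] yaw 2.394 F [ 0.2 -0.2 -0.7] open 13.0 tilt [0.0007 0.0003]
tool shift cm [ 0.07 -0.05  3.87]
turn 0.004
shift after turn [-0.07 -0.05  3.87]
```

step_arm(
  rows=[-1, 0.06, -0.05, 0.8, 0, -1, 0, 0, 0.4, 0, -1, 0, 0, 0.4, 0, -1, 0, 0, 0, 0],
)

```text
time: 19.3
position: [400.3, 274.5, 69.8]
ee_rot: [1.257, -2.879, -0.0]
force: [1.0, 0.5, -1.3]
opening: 12.9
```

step_arm(
  rows=[-1, 0, 0, 0.8, 0, -1, 0, 0, 0.6, 0, -1, 0, 0, 0.4, 0, -1, 0, 0, 0, 0],
)

```text
time: 19.8
position: [400.3, 274.4, 51.7]
ee_rot: [1.257, -2.879, -0.0]
force: [0.6, -0.5, -0.3]
opening: 13.4
```

step_arm(
  rows=[-1, 0, 0, 0.3, 0, -1, 0, 0, 0.05, 0, -1, 0, 0, 0, 0],
)

```text
time: 20.18
position: [400.6, 274.6, 48.7]
ee_rot: [-1.257, 2.879, 0.0]
force: [0.5, 0.1, -1.1]
opening: 13.1
```

step_arm(
  rows=[-1, 0, 0, 0.05, 0, -1, 0, 0, 0, 0],
)

```text
time: 20.42
position: [400.6, 274.5, 48.2]
ee_rot: [-1.257, 2.879, 0.0]
force: [0.2, -0.1, -0.7]
opening: 12.9
```

step_arm(
  rows=[-1, 0, 0, 0.05, 0, -1, 0, 0, 0, 0],
)

```text
time: 20.68
position: [400.6, 274.6, 47.7]
ee_rot: [-1.257, 2.879, 0.0]
force: [1.3, -0.6, -1.2]
opening: 13.3
```

step_arm(
  rows=[-1, 0, 0, 0.05, 0, -1, 0, 0, 0, 0],
)

```text
time: 20.92
position: [400.7, 274.6, 47.6]
ee_rot: [-1.257, 2.879, -0.0]
force: [-2.4, -1.9, 5.3]
opening: 13.0
```

The rim reached the floor at z 47.6, exactly as predicted. Releasing now.

step_arm(
  rows=[-0.5, 0, 0, 0, 0, -0.2, 0, 0, 0, 0, 0.2, 0, 0, 0, 0, 0.2, 0, 0, 0, 0, 0.2, 0, 0, 0, 0],
)

```text
time: 21.55
position: [400.6, 274.6, 47.1]
ee_rot: [-1.257, 2.879, 0.0]
force: [-0.9, -0.2, -0.2]
opening: 51.3
```

step_arm(
  rows=[0.2, 0, 0, -1, 0, 0.2, 0, 0, -2, 0, 0.2, 0, 0, -4, 0, 0.2, 0, 0, -5, 0, 0.2, 3, 0, -2, 0, 0.2, 5, 0, 0, 0, 0.2, 5, 0, 0, 0, 0.2, 0, 0, 0, 0],
)

```text
time: 22.55
position: [311.4, 178.1, 188.6]
ee_rot: [-1.253, 2.877, -0.002]
force: [0.0, 0.0, -0.4]
opening: 51.0
```

Run:
```python
from h import *
need(400.9,274.5,48,2.39)
g=lambda im:np.clip((im.astype(float)/255)**.6*255,0,255).astype(np.uint8)
c,s=cap('wrist','w11'); cv2.imwrite('pics/w11b.png',g(c['pixels']))
c,s=cap('scene','s11'); cv2.imwrite('pics/s11b.png',g(c['pixels'])); cv2.imwrite('pics/c21.png',cv2.resize(g(c['pixels'])[130:270,360:500],None,fx=5,fy=4,interpolation=cv2.INTER_CUBIC))
c,s=cap('top','t11'); cv2.imwrite('pics/t11b.png',g(c['pixels']))
```

```text
t 22.55 pos [311.4 178.1 188.6] yaw 2.392 F [ 0.   0.  -0.4] open 51.0 tilt [0.0039 0.0004]
tool shift cm [-13.11   0.05  14.1 ]
turn 0.002
shift after turn [13.15  0.04 14.06]
```

View pics/w11b.png

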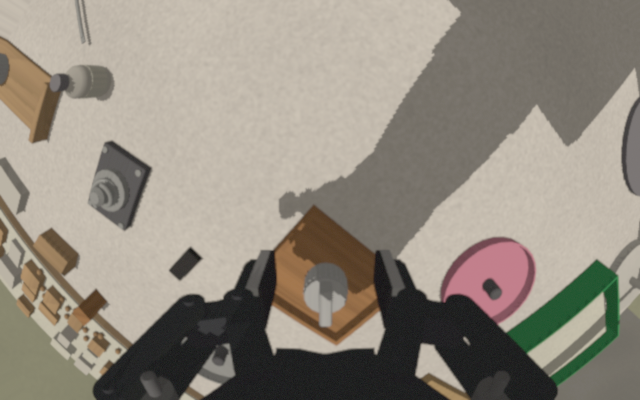

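View pics/s11b.png

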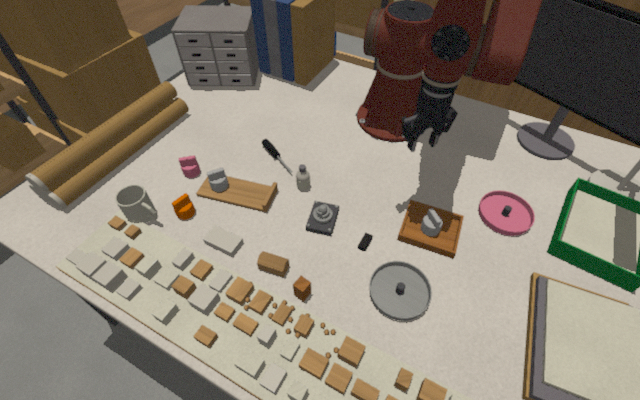

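View pics/c21.png

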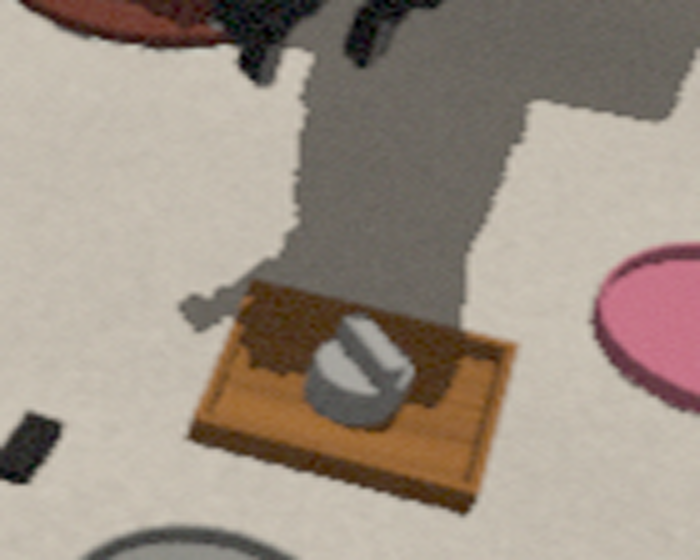

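The scene view shows the cap upright in the tray at (431,223). The other cap is still on the board at (218,180), and nothing else has moved. I'll let the arm settle for a moment and hand in.

step_arm(
  rows=[0.2, 0, 0, 0, 0, 0.2, 0, 0, 0, 0],
)

```text
time: 22.95
position: [312.3, 179.5, 186.9]
ee_rot: [1.257, -2.878, -0.001]
force: [-0.2, -0.2, -0.2]
opening: 51.0
```

Run:
```python
from h import *
X=load('s11'); c=X
v,u=np.mgrid[:400,:640]; d=c['range_z']; P=np.stack([(u-c['cx'])/c['fx']*d,(v-c['cy'])/c['fy']*d,d],-1); W=((P-c['t'])@c['R']).reshape(-1,3)
m=(np.hypot(W[:,0]-401,W[:,1]-274)<35)&(W[:,2]>30); print('cap top z',np.percentile(W[m][:,2],[50,97]))
print(bot.finish_job())
```

```text
cap top z [45.89256781 71.27184285]
the job is handed in; nothing more can be done
None
```

The cap at the fence end went fully home on the gauge, so it is sound. I unscrewed it and set it down upright over the peg in the wooden tray. The job was handed in at about 23 s; no verdict is reported.

- **Screwing on:** The tool stopped descending at z 71.6 mm, which puts the rim at about 30 mm, on the seat. The bar had turned about 1.2 rad clockwise of the gauge's x axis, well past the clogged stop. The highest force I read was about 11 N, against the 30 N limit.
- **Placing:** The cap went over the peg with no noticeable side force. The rim reached the tray floor at the expected height with about 5 N, and only then did I open the fingers.
- **Last checks:** In the final scene and wrist pictures the cap stands upright in the tray. The scene picture also shows the other cap still on the board and nothing else visibly moved. The cap's top measured about 71 mm, and 69 mm is expected.
- **Disagreements:** The three cameras differed by up to about 5 mm on where things were, and the wrist camera's calibration shifted slightly between pictures. For the peg I corrected the top and scene camera readings using where the arm had found the gauge.

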